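# Set and lock the foot of a phone screen press

## Robot

A 6-joint arm with a two-finger parallel gripper is mounted at the origin on the work surface. World frame = base frame: x ahead of the robot, y to its left, z up, the work surface at z = 0. Lengths are in m, angles in rad, forces in N, time in s.
With the tool pointing down it reaches from about 0.3 to 0.775 m from the base axis. Payload 14.6 kg.
Tool frame: the origin (TCP) lies midway between the tips of the shut fingers; the grasp point (between the pads) lies 19 mm behind it (ctrl.hold_point_z is the distance from the TCP to the grasp point, in m); z points along the fingers, x is the direction in which the jaws open and shut, and the axes are right-handed (so a half turn about z gives the same grasp; the last joint's range is limited). The gripper opens to 94 mm and grips with 3 to 60 N. Pads are 16 mm wide; open, the fingers measure 119 mm over their backs; the gripper's body (75 mm by 177 mm) begins 78 mm behind the grasp point.
Start: joints at [-1.388, 0.3, 1.521, -0, 1.321, -0.067], TCP at [0.136, -0.533, 0.205] pointing down, gripper open.
Joint ranges: [-3.03, 3.03], [-0.79, 2.21], [0.23, 2.52], [-1.04, 4.18], [0, 3.07], [-2.55, 2.55]. Speed limits (rad/s): [2.22, 2.22, 2.57, 3.14, 3.14, 3.14].

## Interface

Orientations are given as [roll, pitch, yaw] about the fixed x, y, z axes, in that order (R = Rz(yaw) Ry(pitch) Rx(roll)).
In Python, from station import ctrl, viewer, ticket, nets gives the robot as it stands.
- The arm moves only by the tool carry_out, never from a script. Its argument "commands" is one flat list of numbers, 7 for each row, row after row: the closure, from -1 (fully open) to 1 (shut), so that 0 is half open, then the shift along the world's x, y, z in cm, then the turn, a rotation vector about the world's x, y, z in rad. In form: [gripper, tx, ty, tz, ax, ay, az, gripper, tx, ty, tz, ax, ay, az, ...]. A call has 1 to 12 rows; each row is the pose to reach, as a shift and turn from the pose measured when the call began; what a row does not reach only later rows make up. A row lasts 1/12 s, in which the tool goes at most 41.7 mm and 7.16 degrees, less where a joint would pass 70% of its speed; a pose out of reach is approached as far as the arm can. A call with a gripper value outside its range is refused whole. The fingers move at their own pace and stop on an object; "force" is the grip in N (left out, the last holds). Time passes only in rows, so rows that repeat a pose let the fingers close. It gives the time, the measured TCP pose, the force and the opening at its end, in the units of the state.
- ctrl.get_obs(): the state, without advancing time (a new reading comes with each control period).
- viewer.camera(name): name is "scene" or "top" or "wrist"; returns (picture, depth): 384x512x3 uint8, blue, green, red; 384x512 float32, m along the optical axis (not along the pixel's ray), 0 where there is no reading.
- viewer.camera_info(name): a dict with "fx", "fy", "cx", "cy" (pixels), "R" (3x3) and "t" (3): a world point X has camera coordinates R X + t. Camera axes: x right, y down, z forward; pixel columns grow to the right and rows downward; lengths in m; the calibration is good to about 2 mm. A picture is of the moment at which its call begins: read the wrist's pose just before it. camera_info takes no time and is no camera call; for the wrist camera it gives the pose at the moment of the call.
- ticket.hand_in(): hands the job in, once; it reports no verdict.
Trained networks look in the newest picture that a camera, given by its name, has taken for a name from the list of things; names that differ only in an ending like _2 or _b are one class to them, and where a whole thing is asked for, a point or a joint stands for the part that bears it (a point fixed in the world has none). Each returns a list of dicts, best first, with "confidence" (0 to 1); they miss things now and then, are a little off and sometimes report something else, mostly with a low value. They report only what shows in the picture. A call takes as long as a camera call.
- nets.silhouettes(camera, thing): "region" (384x512 bool, what is visible of it) and "extent" ([left, top, right, bottom] in pixels, round what is visible of it).
The state is a dict: "time_s": time; "qpos": joint angles; "joint_vel": joint speeds; "tau": joint torques, N m; "ee_pos": TCP position; "eef_rot": TCP orientation; "force": force on the tool from outside, world axes, zero at the start; "moment": the same for the moment, N m; "grip_width": finger opening in m.
Only numpy, scipy, OpenCV 4.12 (cv2) and the standard library are available. Lean on these libraries where they do the work, as an engineer would, in place of code of your own. Each camera call takes 0.05 s, during which the arm holds its last target. There are 200 camera calls.

## Task

Loosen the lock ring of the screen press by its handle and, only while it is slack, screw the adjuster down by its crank (clockwise from above) until the foot presses on the phone in the cradle with about 40 N, which is some 20 degrees past where you feel it touch and the turning stiffen. Then swing the lock ring back fully tight. Never crush the screen, and leave the other things on the bench where they are.

Things in the scene. Friction and masses are not known exactly. Their poses are not given: they have to be found in the camera images.
- press_axis (a point): Screen press: a fixed grey C-frame; base 150 x 180 x 14 mm, column on its +x side, arm overhead whose top is 84 mm above the base's underside. This point is the underside of the base on the vertical axis about which lock ring and adjuster turn; z up, x to the column.
- cradle (a point): Centre of the cradle on the press's base, 14 mm above the base's underside. A phone lies flat in it, glass up, on one of several liners: its glass is 12 to 16.5 mm above this point (not measured), to be found by feel. The screw's sprung rubber foot, 30 mm across, hangs over it, its underside 20 mm above this point when the adjuster reads 0. Over 100 N crushes the screen.
- pin (a point): Handle of the lock ring: upright steel pin, 12 mm across, on the end of a flat radial arm of the 48 mm dark steel ring. Point on the pin's centre line, 75 mm from the axis, 130 mm above the base's underside; the pin stands free from 25 mm below to 19 mm above it. It swings with the ring; fully tight it stands at 150 degrees from the press's +x, counter-clockwise from above.
- lockring (a joint): Turn of the lock ring, rad: 0 = fully tight (stop), grows counter-clockwise from above as it is loosened, stop at 0.9. It is slack from 0.45 on: swing it to 0.6 to 0.85. Pushing the pin to loosen takes 2 to 6 N; to tighten 6 N at the slack end, rising steadily to 11 N at the tight stop, more beyond. It stays where it is left; fully tight means within 0.1 of 0.
- crank (a point): Handle of the adjuster: upright aluminium pin, 12 mm across, on a flat crank arm above the lock ring. Point on the pin's centre line, 50 mm from the axis, 185 mm above the base's underside when the adjuster reads 0 (it sinks 4 mm per rad); the pin stands free from 20 mm below to 20 mm above it. At 0 it stands at 75 degrees from the press's +x, counter-clockwise from above.
- adjuster (a joint): Turn of the adjuster, rad: 0 at start, grows clockwise from above, lowering the foot 4 mm per rad; stop at 3.2. The foot touches the glass at 0.85 to 2.0 rad; then the press grows by 120 N per rad. Pushing its pin round takes 1 to 2 N with the foot free, plus 0.25 N per N of press (about 11 N at 40 N). It stays where left. Turning it with the ring nearer than 0.3 rad to tight is forbidden.
- spudger: Bystander: flat black plastic pry stick, 125 x 14 x 6 mm, lying near the press. Origin at its underside.
- tweezers: Bystander: steel tweezers, 125 x 16 x 6 mm, lying. Origin at its underside.
- driver: Bystander: small screwdriver, 150 mm long, lying. Origin at its underside.
- tray: Bystander: white divided parts tray, 120 x 90 x 22 mm. Origin at its underside.
- spare_panel: Bystander: spare phone display panel in a white frame, 75 x 150 x 6 mm, lying flat. Origin at its underside.
- bottle: Bystander: small bottle with black cap, 32 mm across, 65 mm tall, beside the press. Origin at its underside.
- screw_cup: Bystander: small steel screw bowl, 50 mm across, 22 mm tall, beside the press. Origin at its underside.

How it is judged:
By the outcome, as a careful person would: the job done as asked, in the order asked, and still so for the second after the job is handed in, with the robot touching nothing.
It also fails if it takes over 67 s, if anything falls off the work surface, if the arm or the gripper's body presses on something with over 40 N, if the wrist force passes 120 N, or if a joint passes its speed limit or range.

## Working session

There is one attempt and no reset: what is moved stays moved. The work goes in short steps, Python scripts to look and compute and a tool call to move; the robot and the scene stay as the last step left them, time stands still between calls to the robot, and variables do not carry over. Pictures are saved under pics/ and viewed, about 8 in all and at most 12, crops included, and the job is handed in when it is done.

Besides the shell and the picture viewer there is one more tool, called after "Call:" as name(argument=value, ...), one argument or row to a line, values as JSON. carry_out: Moves the arm, as the interface text tells. Its arguments: {"type":"object","properties":{"commands":{"type":"array","items":{"type":"number"}},"force":{"type":"number"}},"required":["commands"]}

```bash
mkdir -p pics; ls
cat > h.py <<'E'
import numpy as np, cv2
from station import ctrl, viewer, ticket, nets
def pts(cam, region, d):
    i=viewer.camera_info(cam); v,u=np.nonzero(region&(d>0)); z=d[v,u]
    P=np.c_[(u-i["cx"])*z/i["fx"],(v-i["cy"])*z/i["fy"],z]
    return (P-i["t"])@np.array(i["R"])
def st():
    o=ctrl.get_obs(); print({k:np.round(o[k],4).tolist() for k in("time_s","qpos","ee_pos","eef_rot","force","grip_width")})
E
python3 - <<'E'
from h import *
st()
for c in("scene","top"):
    p,d=viewer.camera(c); cv2.imwrite(f"pics/{c}0.png",p); np.save(f"pics/{c}0.npy",d)
    for t in("pin","crank","cradle","press_axis","lockring","adjuster","bottle","screw_cup"):
        try:
            for r in nets.silhouettes(c,t)[:2]:
                P=pts(c,r["region"],d)
                print(c,t,round(r["confidence"],2),r["extent"],len(P),np.round(np.median(P,0),3) if len(P) else '',np.round(np.percentile(P,[2,98],axis=0),3).tolist() if len(P) else '')
        except Exception as e: print(c,t,e)
E
```

```text
pics
{'time_s': 0.0, 'qpos': [-1.3876, 0.3005, 1.5216, 0.0, 1.3207, -0.0666], 'ee_pos': [0.1359, -0.5327, 0.2049], 'eef_rot': [-3.1415, 0.0012, -1.321], 'force': [0.1984, 0.0766, -0.7339], 'grip_width': 0.0939}
scene pin 0.87 [227.5, 190.7, 251.0, 236.8] 266 [ 0.608 -0.085  0.109] [[0.532, -0.104, 0.097], [0.624, -0.055, 0.148]]
scene pin 0.39 [278.6, 220.2, 299.5, 249.5] 266 [0.609 0.052 0.034] [[0.591, 0.041, 0.001], [0.618, 0.068, 0.066]]
scene crank 0.98 [231.5, 183.9, 264.7, 254.5] 411 [ 0.606 -0.077  0.164] [[0.589, -0.094, 0.04], [0.612, -0.029, 0.203]]
scene cradle 0.98 [198.4, 179.9, 296.9, 301.0] 3687 [ 0.656 -0.086  0.026] [[0.535, -0.169, 0.002], [0.7, 0.011, 0.173]]
scene cradle 0.21 [66.7, 286.6, 144.8, 337.9] 2144 [ 0.618 -0.394  0.007] [[0.579, -0.46, 0.004], [0.649, -0.318, 0.009]]
scene press_axis 0.75 [201.6, 186.2, 294.7, 302.2] 3608 [ 0.656 -0.085  0.027] [[0.558, -0.168, 0.005], [0.7, 0.009, 0.173]]
scene press_axis 0.25 [69.8, 286.9, 146.9, 340.4] 2244 [ 0.618 -0.393  0.007] [[0.577, -0.46, 0.002], [0.65, -0.317, 0.009]]
scene lockring 0.82 [230.2, 191.7, 252.0
[... 1086 characters left out ...]
8.3, 192.4] 1584 [ 0.631 -0.075  0.02 ] [[0.534, -0.168, 0.003], [0.697, 0.009, 0.172]]
top press_axis 0.85 [245.5, 144.7, 299.6, 193.4] 1500 [ 0.628 -0.072  0.02 ] [[0.534, -0.168, 0.011], [0.691, 0.009, 0.172]]
top lockring 0.75 [265.5, 167.4, 282.8, 190.3] 154 [ 0.58  -0.072  0.111] [[0.522, -0.105, 0.103], [0.603, -0.052, 0.151]]
top lockring 0.7 [350.2, 197.9, 383.0, 238.8] 972 [ 0.434 -0.407  0.007] [[0.375, -0.453, 0.001], [0.492, -0.358, 0.026]]
top bottle 0.61 [267.4, 164.8, 280.8, 191.1] 143 [ 0.574 -0.069  0.11 ] [[0.521, -0.102, 0.03], [0.599, -0.052, 0.152]]
top screw_cup 0.43 [302.7, 148.7, 317.1, 165.9] 149 [ 0.665 -0.211  0.015] [[0.642, -0.23, 0.003], [0.687, -0.187, 0.028]]
```

Run:
```python
from h import *
s=cv2.imread("pics/scene0.png"); t=cv2.imread("pics/top0.png")
a=cv2.resize(s[165:315,170:320],(600,600),interpolation=cv2.INTER_CUBIC)[:, :400+0] if 0 else cv2.resize(s[165:315,180:310],(390,450))
b=cv2.resize(t[130:205,230:325],(0,0),fx=4.2,fy=4.2)
c=np.zeros((600,800,3),np.uint8); c[:450,:390]=a; c[:b.shape[0],395:395+b.shape[1]]=b[:, :405]
cv2.imwrite("pics/a.png",c)
d=np.load("pics/top0.npy"); P=pts("top",np.ones_like(d,bool),d)
ds=np.load("pics/scene0.npy"); Q=pts("scene",np.ones_like(ds,bool),ds)
for n,X in(("top",P),("scene",Q)):
    X=X[(X[:,0]>.48)&(X[:,0]<.75)&(X[:,1]>-.2)&(X[:,1]<.035)]
    for lo,hi in((.19,.215),(.178,.19),(.155,.178),(.13,.155),(.112,.13),(.095,.112),(.075,.09),(.008,.02)):
        Y=X[(X[:,2]>lo)&(X[:,2]<hi)]
        if len(Y): print(n,lo,hi,len(Y),np.round(Y.mean(0),4),np.round(np.percentile(Y,[1,99],axis=0),3).tolist())
Y=P[(P[:,2]>.007)&(P[:,2]<.02)&(P[:,0]>.5)&(P[:,0]<.75)&(P[:,1]>-.185)&(P[:,1]<.03)]
print(cv2.minAreaRect(Y[:,:2].astype(np.float32)*1000))
Y=P[(P[:,2]>.075)&(P[:,2]<.09)&(P[:,0]>.5)&(P[:,0]<.75)&(P[:,1]>-.185)&(P[:,1]<.03)]
print(cv2.minAreaRect(Y[:,:2].astype(np.float32)*1000))
```

```text
top 0.19 0.215 16 [ 0.6014 -0.0323  0.2045] [[0.597, -0.036, 0.191], [0.608, -0.027, 0.21]]
top 0.178 0.19 3 [ 0.599  -0.031   0.1849] [[0.597, -0.036, 0.181], [0.601, -0.027, 0.187]]
top 0.155 0.178 113 [ 0.5975 -0.0697  0.1682] [[0.584, -0.095, 0.159], [0.61, -0.03, 0.174]]
top 0.13 0.155 16 [ 0.5254 -0.0558  0.1477] [[0.521, -0.06, 0.134], [0.532, -0.051, 0.154]]
top 0.112 0.13 38 [ 0.5868 -0.0792  0.1139] [[0.524, -0.105, 0.112], [0.603, -0.055, 0.12]]
top 0.095 0.112 113 [ 0.5733 -0.0758  0.1085] [[0.521, -0.105, 0.099], [0.603, -0.055, 0.112]]
top 0.075 0.09 204 [ 0.6547 -0.0731  0.0861] [[0.579, -0.097, 0.076], [0.685, -0.048, 0.09]]
top 0.008 0.02 868 [ 0.6173 -0.0843  0.0154] [[0.499, -0.196, 0.008], [0.716, 0.015, 0.02]]
scene 0.19 0.215 43 [ 0.6074 -0.0328  0.1999] [[0.601, -0.037, 0.191], [0.611, -0.026, 0.207]]
scene 0.178 0.19 21 [ 0.6078 -0.0334  0.1837] [[0.604, -0.037, 0.179], [0.611, -0.029, 0.189]]
scene 0.155 0.178 241 [ 0.6048 -0.0654  0.1651] [[0.587, -0.094, 0.156], [0.613, -0.026, 0.176]]
scene 0.13 0.155 101 [ 0.5739 -0.0723  0.1414] [[0.526, -0.093, 0.13], [0.61, -0.051, 0.154]]
scene 0.112 0.13 46 [ 0.6043 -0.0822  0.1211] [[0.597, -0.089, 0.113], [0.608, -0.074, 0.129]]
scene 0.095 0.112 264 [ 0.607  -0.0838  0.1066] [[0.578, -0.105, 0.096], [0.624, -0.058, 0.111]]
scene 0.075 0.09 577 [ 0.6532 -0.0765  0.0837] [[0.59, -0.1, 0.076], [0.69, -0.047, 0.088]]
scene 0.008 0.02 1516 [ 0.6584 -0.0976  0.0145] [[0.518, -0.197, 0.008], [0.704, 0.015, 0.02]]
((625.0296020507812, -78.5595932006836), (248.1256103515625, 213.1710968017578), 1.8971266746520996)
((631.296630859375, -73.44525909423828), (111.36853790283203, 48.51718521118164), 3.0077590942382812)
```

View pics/a.png

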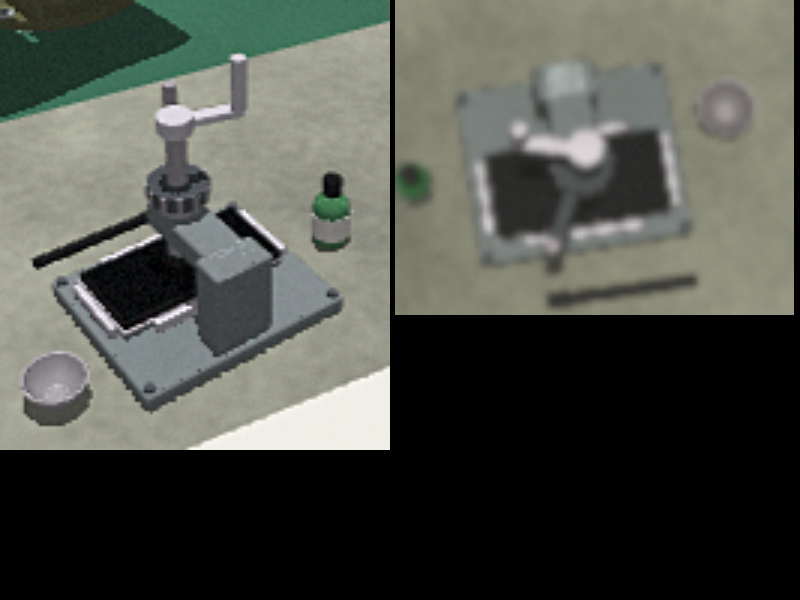

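View pics/scene0.png

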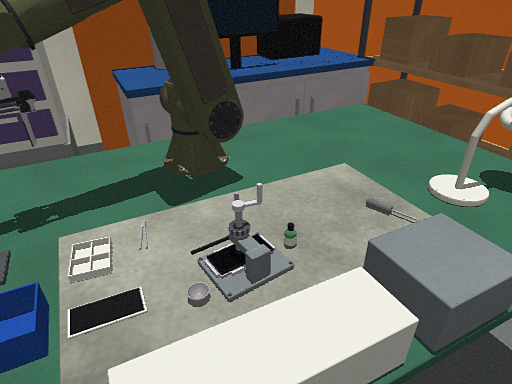

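Run:
```python
from h import *
i=viewer.camera_info("wrist"); R=np.array(i["R"]); t=np.array(i["t"]); o=ctrl.get_obs()
print(-R.T@t-o["ee_pos"], R.T[:,2], R.T[:,0], i["fx"],i["cx"],i["cy"])
```

```text
[0.06994477 0.01787323 0.18074787] [-0.24318345 -0.06262544 -0.96795654] [ 2.48476139e-01 -9.68637987e-01  2.43908786e-04] 327.67477357291784 256.1566785528233 188.42488394161532
```

Call:
carry_out(
  commands=[-0.1,5,6,10,0,0,-0.1,-0.1,10,12,12.5,0,0,-0.2,-0.1,20,24,12.5,0,0,-0.3,-0.1,39,47.5,12.5,0,0,-0.6,-0.1,39,47.5,12.5,0,0,-0.6,-0.1,39,47.5,12.5,0,0,-0.6,-0.1,39,47.5,12.5,0,0,-0.6,-0.1,39,47.5,12.5,0,0,-0.6,-0.1,39,47.5,12.5,0,0,-0.6,-0.1,39,47.5,12.5,0,0,-0.6,-0.1,39,47.5,12.5,0,0,-0.6,-0.1,39,47.5,12.5,0,0,-0.6],
  force=25,
)

```text
time_s: 1.9
ee_pos: [0.4322, -0.1717, 0.3144]
eef_rot: [-3.141, -0.0, -1.921]
force: [-0.1, -1.0, 0.2]
grip_width: 0.0518
```

Call:
carry_out(
  commands=[-0.1,9.5,11.5,1.5,0,0,0,-0.1,9.5,11.5,1.5,0,0,0,-0.1,9.5,11.5,1.5,0,0,0,-0.1,9.5,11.5,1.5,0,0,0,-0.1,9.5,11.5,1.5,0,0,0,-0.1,9.5,11.5,1.5,0,0,0],
)

```text
time_s: 2.4
ee_pos: [0.5275, -0.0558, 0.3289]
eef_rot: [-3.142, -0.0, -1.919]
force: [0.2, 0.5, -0.0]
grip_width: 0.0517
```

Run:
```python
from h import *
st()
i=viewer.camera_info("wrist")
p,d=viewer.camera("wrist"); cv2.imwrite("pics/w1.png",p); np.save("pics/w1.npy",d)
P=pts("wrist",np.ones_like(d,bool),d)
B=P[(abs(P[:,0]-.6)<.14)&(abs(P[:,1]+.08)<.14)]
for lo,hi in((.195,.215),(.155,.178),(.14,.155),(.1,.112),(.079,.09),(.01,.018)):
    Y=B[(B[:,2]>lo)&(B[:,2]<hi)]
    if len(Y): print(lo,hi,len(Y),np.round(np.median(Y,0),4),np.round(np.percentile(Y,[1,99],axis=0),4).tolist())
```

```text
{'time_s': 2.4, 'qpos': [-0.1743, 0.1933, 1.3709, -0.0003, 1.5775, 1.7445], 'ee_pos': [0.5275, -0.0558, 0.3289], 'eef_rot': [-3.1416, -0.0003, -1.9188], 'force': [0.2267, 0.4857, -0.0463], 'grip_width': 0.0517}
0.195 0.215 161 [ 0.6027 -0.0345  0.2084] [[0.5973, -0.0394, 0.1957], [0.6084, -0.0284, 0.2104]]
0.155 0.178 1003 [ 0.5989 -0.076   0.17  ] [[0.5845, -0.0958, 0.1654], [0.6094, -0.0379, 0.1725]]
0.14 0.155 104 [ 0.5278 -0.0581  0.1524] [[0.5217, -0.0634, 0.1405], [0.5324, -0.0525, 0.1541]]
0.1 0.112 860 [ 0.5773 -0.0724  0.1104] [[0.5307, -0.1063, 0.1066], [0.6199, -0.0555, 0.112]]
0.079 0.09 1997 [ 0.6577 -0.0752  0.0874] [[0.6189, -0.0972, 0.0845], [0.6851, -0.0489, 0.0895]]
0.01 0.018 4063 [ 0.6513 -0.1093  0.0171] [[0.5033, -0.2162, 0.0102], [0.6979, 0.0146, 0.018]]
```

View pics/w1.png

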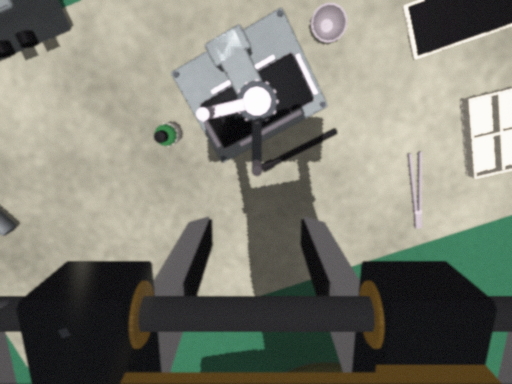

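Call:
carry_out(
  commands=[-0.1,0,-0.1,-20.7,0,0,0,-0.1,0,-0.1,-20.7,0,0,0,-0.1,0,-0.1,-20.7,0,0,0,-0.1,0,-0.1,-20.7,0,0,0,-0.1,0,-0.1,-20.7,0,0,0,-0.1,0,-0.1,-20.7,0,0,0,0.8,0,-0.1,-20.7,0,0,0,1,0,-0.1,-20.7,0,0,0,1,0,-0.1,-20.7,0,0,0,1,0,-0.1,-20.7,0,0,0,1,0,-0.1,-20.7,0,0,0],
  force=30,
)

```text
time_s: 3.37
ee_pos: [0.5277, -0.0579, 0.1237]
eef_rot: [-3.139, 0.0, -1.92]
force: [-0.5, -0.3, -0.0]
grip_width: 0.0214
```

Call:
carry_out(
  commands=[1,0,0,0,0,0,0,1,0,0,0,0,0,0,1,0,0,0,0,0,0],
)

```text
time_s: 3.62
ee_pos: [0.528, -0.0579, 0.1246]
eef_rot: [-3.138, 0.0, -1.92]
force: [-2.2, 0.1, 7.3]
grip_width: 0.0112
```

```bash
cat >> h.py <<'E'
A=np.array([.598,-.083]); TH=np.radians(9.6)
def arc(r,a0,angs,z=0):
    "rows of (dx,dy cm, dyaw) from angle a0"
    f=lambda a:r*np.array([np.cos(a),np.sin(a)])
    for a in angs: print(np.round((f(a0+a)-f(a0))*100,2).tolist(),round(a,3),round(z*a,2))
E
python3 - <<'E'
from h import *
st(); print(ctrl.get_obs()["moment"])
arc(.075,np.radians(159.6),np.linspace(.07,.7,10))
E
```

```text
{'time_s': 3.6167, 'qpos': [-0.178, 0.3378, 1.6694, -0.0005, 1.1306, 1.7424], 'ee_pos': [0.528, -0.0579, 0.1246], 'eef_rot': [-3.1377, 0.0002, -1.9202], 'force': [-2.1555, 0.0985, 7.2886], 'grip_width': 0.0112}
[0.16002047 0.37144011 0.02338671]
[-0.17, -0.5] 0.07 0.0
[-0.3, -1.01] 0.14 0.0
[-0.39, -1.52] 0.21 0.0
[-0.45, -2.04] 0.28 0.0
[-0.47, -2.57] 0.35 0.0
[-0.46, -3.09] 0.42 0.0
[-0.4, -3.62] 0.49 0.0
[-0.31, -4.13] 0.56 0.0
[-0.19, -4.64] 0.63 0.0
[-0.03, -5.14] 0.7 0.0
```

Call:
carry_out(
  commands=[1,-0.17,-0.5,0,0,0,0.07,1,-0.3,-1.01,0,0,0,0.14,1,-0.39,-1.52,0,0,0,0.21,1,-0.45,-2.04,0,0,0,0.28,1,-0.47,-2.57,0,0,0,0.35,1,-0.46,-3.09,0,0,0,0.42,1,-0.4,-3.62,0,0,0,0.49,1,-0.31,-4.13,0,0,0,0.56,1,-0.19,-4.64,0,0,0,0.63,1,-0.03,-5.14,0,0,0,0.7,1,-0.03,-5.14,0,0,0,0.7,1,-0.03,-5.14,0,0,0,0.7],
)

```text
time_s: 4.62
ee_pos: [0.5291, -0.1091, 0.1247]
eef_rot: [-3.135, -0.001, -1.22]
force: [12.0, 1.6, -7.5]
grip_width: 0.0113
```

Call:
carry_out(
  commands=[-0.1,0,0,0,0,0,0,-0.1,0,0,0,0,0,0,-0.1,0,0,0,0,0,0,-0.1,0,0,6,0,0,0,-0.1,0,0,12.5,0,0,0,-0.1,0,0,12.5,0,0,0.12,-0.1,0,0,12.5,0,0,0.24,-0.1,2,2,12.5,0,0,0.36,-0.1,3,3,12.5,0,0,0.48,-0.1,4,4,12.5,0,0,0.6,-0.1,5,5,12.5,0,0,0.72,-0.1,6,6,12.5,0,0,0.84],
)

```text
time_s: 5.62
ee_pos: [0.5893, -0.0486, 0.2497]
eef_rot: [-3.135, -0.0, -0.374]
force: [0.4, -0.1, -0.5]
grip_width: 0.0517
```

Call:
carry_out(
  commands=[-0.1,0.5,0.5,0,0,0,0.12,-0.1,1,1,0,0,0,0.24,-0.1,1.44,1.6,0,0,0,0.36,-0.1,1.44,1.6,0,0,0,0.48,-0.1,1.44,1.6,0,0,0,0.6,-0.1,1.44,1.6,0,0,0,0.67,-0.1,1.44,1.6,0,0,0,0.67],
)

```text
time_s: 6.2
ee_pos: [0.6036, -0.0326, 0.2497]
eef_rot: [-3.135, -0.0, 0.3]
force: [0.4, 0.4, 0.5]
grip_width: 0.0518
```

Run:
```python
from h import *
st()
p,d=viewer.camera("wrist"); cv2.imwrite("pics/w2.png",p)
P=pts("wrist",np.ones_like(d,bool),d)
B=P[(abs(P[:,0]-.58)<.1)&(abs(P[:,1]+.08)<.08)]
for lo,hi in((.195,.215),(.14,.155)):
    Y=B[(B[:,2]>lo)&(B[:,2]<hi)]
    if len(Y): print(lo,hi,len(Y),np.round(np.median(Y,0),4),np.round(np.percentile(Y,[1,99],axis=0),4).tolist())
p,d=viewer.camera("scene"); cv2.imwrite("pics/s2.png",cv2.resize(p[110:300,160:340],(720,600)))
```

```text
{'time_s': 6.2, 'qpos': [-0.1174, 0.3974, 1.2885, 0.0063, 1.4584, -0.4178], 'ee_pos': [0.6036, -0.0326, 0.2497], 'eef_rot': [-3.1348, -0.0001, 0.2997], 'force': [0.429, 0.352, 0.5312], 'grip_width': 0.0518}
0.195 0.215 271 [ 0.6036 -0.0304  0.2081] [[0.5981, -0.0373, 0.1961], [0.6093, -0.0263, 0.21]]
0.14 0.155 196 [ 0.5289 -0.1066  0.1521] [[0.523, -0.1143, 0.1407], [0.5371, -0.1015, 0.154]]
```

View pics/s2.png

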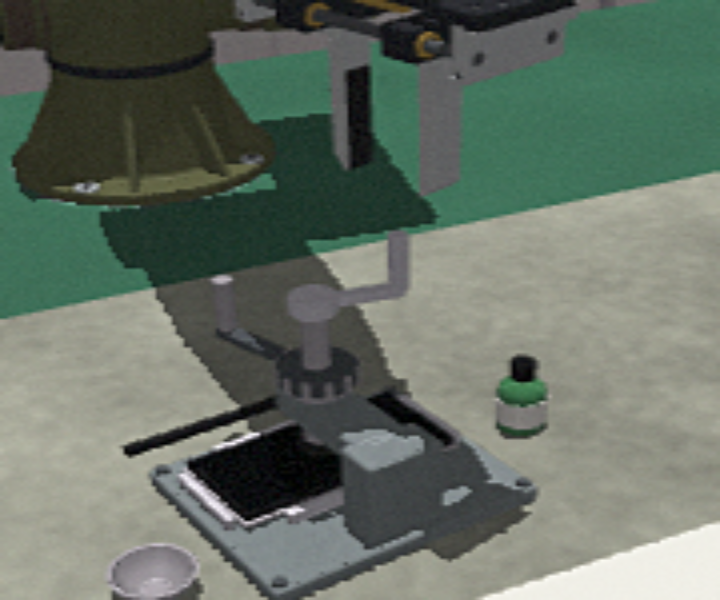

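Call:
carry_out(
  commands=[-0.1,0,0.05,-3.6,0,0,0,-0.1,0,0.05,-7.2,0,0,0,-0.1,0,0.05,-7.2,0,0,0,1,0,0.05,-7.2,0,0,0,1,0,0.05,-7.2,0,0,0,1,0,0.05,-7.2,0,0,0,1,0,0.05,-7.2,0,0,0,1,0,0.05,-7.2,0,0,0,1,0,0.05,-7.2,0,0,0,1,0,0.05,-7.2,0,0,0],
  force=30,
)

```text
time_s: 7.13
ee_pos: [0.6039, -0.0321, 0.1783]
eef_rot: [-3.135, -0.001, 0.293]
force: [1.1, 1.0, 2.9]
grip_width: 0.0109
```

Run:
```python
from h import *
st(); print(ctrl.get_obs()["moment"])
o=ctrl.get_obs()["ee_pos"][:2]-np.array([.599,-.0825]); print(np.degrees(np.arctan2(o[1],o[0])),np.hypot(*o))
arc(.05,np.radians(84.6),-np.linspace(.1,.8,8),.4)
```

```text
{'time_s': 7.1333, 'qpos': [-0.1166, 0.4441, 1.3885, 0.0067, 1.3105, -0.4117], 'ee_pos': [0.6039, -0.0321, 0.1783], 'eef_rot': [-3.1351, -0.0012, 0.2934], 'force': [1.1165, 1.0153, 2.9098], 'grip_width': 0.0109}
[ 0.11811228 -0.27041324  0.04414986]
84.46035883640006 0.05063425832651539
[0.49, -0.07] -0.1 -0.04
[0.98, -0.19] -0.2 -0.08
[1.45, -0.36] -0.3 -0.12
[1.9, -0.58] -0.4 -0.16
[2.33, -0.83] -0.5 -0.2
[2.73, -1.14] -0.6 -0.24
[3.1, -1.47] -0.7 -0.28
[3.43, -1.85] -0.8 -0.32
```

Call:
carry_out(
  commands=[1,0.49,-0.07,-0.04,0,0,-0.1,1,0.98,-0.19,-0.08,0,0,-0.2,1,1.45,-0.36,-0.12,0,0,-0.3,1,1.9,-0.58,-0.16,0,0,-0.4,1,2.33,-0.83,-0.2,0,0,-0.5,1,2.73,-1.14,-0.24,0,0,-0.6,1,3.1,-1.47,-0.28,0,0,-0.7,1,3.1,-1.47,-0.28,0,0,-0.7,1,3.1,-1.47,-0.28,0,0,-0.7],
)

```text
time_s: 7.88
ee_pos: [0.6348, -0.0471, 0.1755]
eef_rot: [-3.135, -0.001, -0.404]
force: [0.0, -2.4, 0.1]
grip_width: 0.0112
```

```bash
cat >> h.py <<'E'
C=np.array([.599,-.0825])
def feel(n=0,step=.1):
    s=ctrl.get_obs(); o=s["ee_pos"][:2]-C; a=np.arctan2(o[1],o[0]); f=np.array(s["force"])
    print("t",s["time_s"],"adj",round(np.radians(84.5)-a,4),"r",round(np.hypot(*o),4),"Ftan",round(-f[0]*np.sin(a)+f[1]*np.cos(a),2),"Frad",round(f[0]*np.cos(a)+f[1]*np.sin(a),2),"Fz",round(f[2],2),"Mz",round(s["moment"][2],3),"q6",round(s["qpos"][5],2))
    # absolute targets on r=.05 circle, relative to now
    for k in range(1,n+1):
        b=a-step*k; print(np.round((C+.0503*np.array([np.cos(b),np.sin(b)])-s["ee_pos"][:2])*100,2).tolist(),round(-step*k,3),round(-.4*step*k,2))
E
python3 -c "
from h import *
feel(5,.1)"
```

```text
t 7.8833 adj 0.6956 r 0.0503 Ftan -1.7 Frad -1.63 Fz 0.1 Mz 0.006 q6 0.27
[0.33, -0.38] -0.1 -0.04
[0.63, -0.78] -0.2 -0.08
[0.88, -1.22] -0.3 -0.12
[1.09, -1.68] -0.4 -0.16
[1.25, -2.15] -0.5 -0.2
```

Call:
carry_out(
  commands=[1,0.17,-0.19,-0.02,0,0,-0.05,1,0.33,-0.38,-0.04,0,0,-0.1,1,0.48,-0.58,-0.06,0,0,-0.15],
)

```text
time_s: 8.13
ee_pos: [0.6394, -0.0527, 0.1749]
eef_rot: [-3.136, -0.001, -0.552]
force: [-1.9, -1.4, 0.5]
grip_width: 0.0118
```

```bash
python3 -c "
from h import *
feel(4,.05)"
```

```text
t 8.1333 adj 0.8391 r 0.0502 Ftan -0.01 Frad -2.39 Fz 0.51 Mz 0.078 q6 0.41
[0.15, -0.2] -0.05 -0.02
[0.29, -0.41] -0.1 -0.04
[0.41, -0.63] -0.15 -0.06
[0.52, -0.86] -0.2 -0.08
```

Call:
carry_out(
  commands=[1,0.15,-0.2,-0.02,0,0,-0.05,1,0.29,-0.41,-0.04,0,0,-0.1,1,0.41,-0.63,-0.06,0,0,-0.15],
)

```text
time_s: 8.38
ee_pos: [0.6432, -0.0588, 0.1744]
eef_rot: [-3.136, -0.0, -0.701]
force: [-1.6, -1.1, 0.3]
grip_width: 0.0114
```

```bash
python3 -c "
from h import *
feel(4,.05)"
```

```text
t 8.3833 adj 0.9832 r 0.0501 Ftan -0.2 Frad -1.96 Fz 0.28 Mz 0.023 q6 0.55
[0.13, -0.22] -0.05 -0.02
[0.23, -0.45] -0.1 -0.04
[0.32, -0.68] -0.15 -0.06
[0.4, -0.92] -0.2 -0.08
```

Call:
carry_out(
  commands=[1,0.13,-0.22,-0.02,0,0,-0.05,1,0.23,-0.45,-0.04,0,0,-0.1,1,0.32,-0.68,-0.06,0,0,-0.15],
)

```text
time_s: 8.63
ee_pos: [0.646, -0.0655, 0.1738]
eef_rot: [-3.136, -0.0, -0.849]
force: [-2.7, -1.1, 0.2]
grip_width: 0.0115
```

```bash
python3 -c "
from h import *
feel(4,.05)"
```

```text
t 8.6333 adj 1.1287 r 0.05 Ftan -0.16 Frad -2.9 Fz 0.21 Mz 0.018 q6 0.69
[0.11, -0.23] -0.05 -0.02
[0.18, -0.47] -0.1 -0.04
[0.23, -0.72] -0.15 -0.06
[0.27, -0.96] -0.2 -0.08
```

Call:
carry_out(
  commands=[1,0.11,-0.23,-0.02,0,0,-0.05,1,0.18,-0.47,-0.04,0,0,-0.1,1,0.23,-0.72,-0.06,0,0,-0.15],
)

```text
time_s: 8.88
ee_pos: [0.648, -0.0726, 0.1732]
eef_rot: [-3.137, 0.0, -0.997]
force: [-3.4, -0.5, 0.3]
grip_width: 0.0111
```

```bash
python3 -c "
from h import *
feel(4,.05)"
```

```text
t 8.8833 adj 1.2746 r 0.0499 Ftan 0.19 Frad -3.43 Fz 0.26 Mz 0.059 q6 0.83
[0.08, -0.24] -0.05 -0.02
[0.11, -0.49] -0.1 -0.04
[0.13, -0.74] -0.15 -0.06
[0.13, -0.99] -0.2 -0.08
```

Call:
carry_out(
  commands=[1,0.06,-0.24,-0.02,0,0,-0.05,1,0.08,-0.49,-0.04,0,0,-0.1,1,0.1,-0.74,-0.06,0,0,-0.15],
)

```text
time_s: 9.13
ee_pos: [0.6487, -0.0796, 0.1728]
eef_rot: [-3.137, 0.001, -1.146]
force: [-3.4, 1.6, 2.4]
grip_width: 0.0114
```

```bash
sed -i 's/\.0503\*/.050*/' h.py; python3 -c "
from h import *
feel(4,.05)"
```

```text
t 9.1333 adj 1.4157 r 0.0498 Ftan 1.79 Frad -3.27 Fz 2.41 Mz 0.109 q6 0.97
[0.03, -0.25] -0.05 -0.02
[0.03, -0.5] -0.1 -0.04
[0.01, -0.75] -0.15 -0.06
[-0.02, -1.0] -0.2 -0.08
```

Call:
carry_out(
  commands=[1,0.03,-0.25,-0.02,0,0,-0.05,1,0.03,-0.5,-0.04,0,0,-0.1],
)

```text
time_s: 9.3
ee_pos: [0.6487, -0.084, 0.1725]
eef_rot: [-3.137, 0.002, -1.243]
force: [-2.2, 1.6, 1.1]
grip_width: 0.0114
```

```bash
python3 -c "
from h import *
feel(4,.05)"
```

```text
t 9.3 adj 1.5043 r 0.0497 Ftan 1.56 Frad -2.23 Fz 1.1 Mz 0.162 q6 1.06
[0.02, -0.25] -0.05 -0.02
[-0.01, -0.5] -0.1 -0.04
[-0.05, -0.75] -0.15 -0.06
[-0.1, -0.99] -0.2 -0.08
```

Call:
carry_out(
  commands=[1,0.02,-0.25,-0.02,0,0,-0.05,1,-0.01,-0.5,-0.04,0,0,-0.1],
)

```text
time_s: 9.47
ee_pos: [0.6483, -0.0882, 0.1723]
eef_rot: [-3.138, 0.003, -1.341]
force: [-1.3, 2.3, 1.4]
grip_width: 0.011
```

```bash
python3 -c "
from h import *
feel(4,.05)"
```

```text
t 9.4667 adj 1.5906 r 0.0496 Ftan 2.18 Frad -1.61 Fz 1.4 Mz 0.244 q6 1.15
[0.0, -0.25] -0.05 -0.02
[-0.04, -0.5] -0.1 -0.04
[-0.1, -0.74] -0.15 -0.06
[-0.18, -0.98] -0.2 -0.08
```

Call:
carry_out(
  commands=[1,0.0,-0.25,-0.02,0,0,-0.04,1,-0.04,-0.5,-0.04,0,0,-0.08],
)

```text
time_s: 9.63
ee_pos: [0.6477, -0.0923, 0.1721]
eef_rot: [-3.138, 0.004, -1.418]
force: [-1.6, 4.5, 1.6]
grip_width: 0.0116
```

```bash
python3 -c "
from h import *
feel(4,.05); print(ctrl.get_obs()['moment'],ctrl.get_obs()['force'],ctrl.get_obs()['tau'])"
```

```text
t 9.6333 adj 1.673 r 0.0496 Ftan 4.09 Frad -2.41 Fz 1.59 Mz 0.165 q6 1.22
[-0.02, -0.25] -0.05 -0.02
[-0.09, -0.49] -0.1 -0.04
[-0.17, -0.73] -0.15 -0.06
[-0.26, -0.96] -0.2 -0.08
[0.84715172 0.2996341  0.16475587] [-1.56006223  4.482825    1.59051069] [ -2.55213708 -66.88040972 -36.16999984  -0.91560217  -0.69186375
  -0.67474058]
```

Call:
carry_out(
  commands=[1,0.0,-0.06,0,0,0,0,1,0,-0.11,-0.01,0,0,-0.01,1,-0.01,-0.15,-0.01,0,0,-0.02,1,-0.02,-0.19,-0.02,0,0,-0.03,1,-0.02,-0.23,-0.02,0,0,-0.04,1,-0.02,-0.27,-0.02,0,0,-0.05],
)

```text
time_s: 10.13
ee_pos: [0.6473, -0.0946, 0.1719]
eef_rot: [-3.138, 0.004, -1.468]
force: [-4.1, 4.7, 1.2]
grip_width: 0.011
```

```bash
cat >> h.py <<'E'
def tot():
    s=ctrl.get_obs(); o=s["ee_pos"][:2]-C; f=s["force"]; print("torque/0.05 =",round((o[0]*f[1]-o[1]*f[0]+s["moment"][2])/.05,2),"yaw turn",round(.293-s["eef_rot"][2],3),"w",s["grip_width"])
E
python3 -c "
from h import *
feel(2,.05); tot()
viewer.camera('top'); feel(); tot()"
```

```text
t 10.1333 adj 1.72 r 0.0498 Ftan 3.61 Frad -5.09 Fz 1.21 Mz 0.269 q6 1.26
[-0.04, -0.25] -0.05 -0.02
[-0.12, -0.48] -0.1 -0.04
torque/0.05 = 8.98 yaw turn 1.761 w 0.011025583846563807
t 10.1833 adj 1.7212 r 0.0498 Ftan 4.66 Frad -3.6 Fz 0.87 Mz 0.204 q6 1.26
torque/0.05 = 8.72 yaw turn 1.762 w 0.011592829472885586
```

Run:
```python
from h import *
c,s=np.cos(TH),np.sin(TH); Rm=np.array([[c,-s],[s,c]])
for n in("top","scene"):
    d=np.load(f"pics/{n}0.npy"); im=cv2.imread(f"pics/{n}0.png").sum(2).ravel()[ (d>0).ravel()]
    P=pts(n,np.ones_like(d,bool),d); q=(P[:,:2]-C)@Rm
    near=(abs(q[:,0])<.1)&(abs(q[:,1])<.13)&(P[:,2]<.045)
    g=near&(im<90)&(abs(q[:,0])<.03)&(abs(q[:,1])<.065)&(P[:,2]>.015)
    b=near&(abs(q[:,1])<.085)&(q[:,0]>.05)&(q[:,0]<.068)&(abs(q[:,1])>.03)&(P[:,2]<.025)
    for m in(g,b): print(n,m.sum(),np.round(np.percentile(P[m,2],[10,25,50,75,90])*1000,2))
```

```text
top 1 [30.57 30.57 30.57 30.57 30.57]
top 139 [14.14 15.49 17.3  18.64 19.9 ]
scene 522 [29.33 29.94 30.76 31.48 32.31]
scene 224 [13.9  14.38 15.01 15.75 16.32]
```

Call:
carry_out(
  commands=[1,0.0,-0.06,0,0,0,0,1,-0.01,-0.11,-0.01,0,0,-0.01,1,-0.02,-0.15,-0.01,0,0,-0.02,1,-0.03,-0.2,-0.02,0,0,-0.03,1,-0.04,-0.24,-0.02,0,0,-0.04],
)

```text
time_s: 10.6
ee_pos: [0.6468, -0.0966, 0.1717]
eef_rot: [-3.138, 0.005, -1.508]
force: [-3.0, 5.7, 1.8]
grip_width: 0.0113
```

```bash
python3 -c "
from h import *
feel(2,.05); tot()
for k in range(3): viewer.camera('top'); feel(); tot()"
```

```text
t 10.6 adj 1.7613 r 0.0498 Ftan 4.61 Frad -4.51 Fz 1.82 Mz 0.206 q6 1.3
[-0.06, -0.24] -0.05 -0.02
[-0.15, -0.48] -0.1 -0.04
torque/0.05 = 8.72 yaw turn 1.801 w 0.011256370937700811
t 10.65 adj 1.7626 r 0.0498 Ftan 4.18 Frad -4.15 Fz 1.24 Mz 0.203 q6 1.3
torque/0.05 = 8.21 yaw turn 1.802 w 0.01131264285730273
t 10.7 adj 1.7623 r 0.0498 Ftan 4.63 Frad -4.28 Fz 2.22 Mz 0.222 q6 1.3
torque/0.05 = 9.05 yaw turn 1.801 w 0.011367881834433597
t 10.75 adj 1.7627 r 0.0498 Ftan 4.51 Frad -4.52 Fz 1.93 Mz 0.212 q6 1.3
torque/0.05 = 8.73 yaw turn 1.801 w 0.011453517102174874
```

```bash
python3 -c "
from h import *
feel(5,-.1)"
```

```text
t 10.75 adj 1.7627 r 0.0498 Ftan 4.51 Frad -4.52 Fz 1.93 Mz 0.212 q6 1.3
[0.14, 0.48] 0.1 0.04
[0.21, 0.97] 0.2 0.08
[0.23, 1.47] 0.3 0.12
[0.2, 1.97] 0.4 0.16
[0.11, 2.47] 0.5 0.2
```

Call:
carry_out(
  commands=[1,0.1,0.48,0.04,0,0,0.1,1,0.17,0.97,0.08,0,0,0.2,1,0.19,1.47,0.12,0,0,0.3,1,0.17,1.97,0.16,0,0,0.4,1,0.09,2.47,0.2,0,0,0.5,1,0.09,2.47,0.2,0,0,0.5,1,0.09,2.4,0.2,0,0,0.49,1,0.09,2.3,0.19,0,0,0.47,1,0.11,2.2,0.18,0,0,0.45,1,0.13,2.1,0.17,0,0,0.43,1,0.15,2.0,0.16,0,0,0.41],
)

```text
time_s: 11.67
ee_pos: [0.6482, -0.0768, 0.1731]
eef_rot: [-3.139, 0.005, -1.101]
force: [-1.3, 0.3, -4.3]
grip_width: 0.0114
```

```bash
cat >> h.py <<'E'
def avg(n=4):
    T=[]
    for k in range(n):
        s=ctrl.get_obs(); o=s["ee_pos"][:2]-C; f=s["force"]; T.append((o[0]*f[1]-o[1]*f[0]+s["moment"][2])/.05)
        if k<n-1: viewer.camera("top")
    print("T each",np.round(T,2),"mean",round(np.mean(T),2))
E
python3 -c "
from h import *
avg(4); feel(4,.05); tot()"
```

```text
T each [ 4.59  0.98  2.54 -0.59] mean 1.88
t 11.8167 adj 1.3597 r 0.0495 Ftan -1.89 Frad -0.95 Fz -5.89 Mz 0.064 q6 0.92
[0.07, -0.24] -0.05 -0.02
[0.08, -0.49] -0.1 -0.04
[0.08, -0.74] -0.15 -0.06
[0.07, -0.99] -0.2 -0.08
torque/0.05 = -0.59 yaw turn 1.392 w 0.01126761576519218
```

Call:
carry_out(
  commands=[1,0.02,-0.08,0,0,0,-0.016,1,0.04,-0.16,0,0,0,-0.032,1,0.06,-0.24,0.0,0,0,-0.048,1,0.07,-0.32,0,0,0,-0.064,1,0.07,-0.4,0,0,0,-0.08],
)

```text
time_s: 12.23
ee_pos: [0.6486, -0.0808, 0.1728]
eef_rot: [-3.14, 0.006, -1.18]
force: [-3.6, 1.2, -6.1]
grip_width: 0.0112
```

```bash
python3 -c "
from h import *
avg(4); feel(4,.04); tot()"
```

```text
T each [4.92 3.35 2.98 3.14] mean 3.6
t 12.3833 adj 1.4407 r 0.0497 Ftan 0.28 Frad -3.82 Fz -6.2 Mz 0.143 q6 1.0
[0.04, -0.2] -0.04 -0.02
[0.03, -0.4] -0.08 -0.03
[0.02, -0.6] -0.12 -0.05
[-0.0, -0.8] -0.16 -0.06
torque/0.05 = 3.14 yaw turn 1.472 w 0.011430377166016328
```

Call:
carry_out(
  commands=[1,0.01,-0.1,0,0,0,-0.016,1,0.02,-0.19,-0.02,0,0,-0.032,1,0.03,-0.27,-0.03,0,0,-0.048,1,0.02,-0.36,-0.04,0,0,-0.064,1,0.02,-0.44,-0.05,0,0,-0.08],
)

```text
time_s: 12.8
ee_pos: [0.6488, -0.0851, 0.1725]
eef_rot: [-3.139, 0.006, -1.26]
force: [-5.0, 2.3, -2.5]
grip_width: 0.0114
```

```bash
python3 -c "
from h import *
avg(4); feel(4,.04); tot()"
```

```text
T each [4.18 4.2  4.39 4.37] mean 4.28
t 12.95 adj 1.5277 r 0.0499 Ftan 1.5 Frad -4.81 Fz -3.91 Mz 0.144 q6 1.07
[-0.0, -0.2] -0.04 -0.02
[-0.02, -0.4] -0.08 -0.03
[-0.05, -0.6] -0.12 -0.05
[-0.09, -0.79] -0.16 -0.06
torque/0.05 = 4.37 yaw turn 1.553 w 0.011269594985464038
```

Call:
carry_out(
  commands=[1,-0.01,-0.1,0,0,0,-0.016,1,-0.02,-0.19,-0.02,0,0,-0.032,1,-0.04,-0.28,-0.03,0,0,-0.048,1,-0.05,-0.37,-0.04,0,0,-0.064,1,-0.06,-0.46,-0.05,0,0,-0.08],
)

```text
time_s: 13.37
ee_pos: [0.6483, -0.0893, 0.1722]
eef_rot: [-3.139, 0.006, -1.341]
force: [-3.2, 4.8, -3.5]
grip_width: 0.0116
```

```bash
python3 -c "
from h import *
avg(4); feel(4,.04); tot()"
```

```text
T each [6.48 6.57 6.97 6.11] mean 6.53
t 13.5167 adj 1.6132 r 0.0497 Ftan 3.61 Frad -4.0 Fz -3.96 Mz 0.126 q6 1.14
[-0.01, -0.2] -0.04 -0.02
[-0.05, -0.4] -0.08 -0.03
[-0.09, -0.59] -0.12 -0.05
[-0.15, -0.78] -0.16 -0.06
torque/0.05 = 6.11 yaw turn 1.634 w 0.010953891746466339
```

Call:
carry_out(
  commands=[1,-0.01,-0.12,-0.03,0,0,-0.026,1,-0.03,-0.25,-0.05,0,0,-0.052,1,-0.06,-0.39,-0.07,0,0,-0.078,1,-0.1,-0.52,-0.09,0,0,-0.104,1,-0.14,-0.66,-0.1,0,0,-0.13,1,-0.18,-0.8,-0.12,0,0,-0.16],
)

```text
time_s: 14.02
ee_pos: [0.6468, -0.0967, 0.1718]
eef_rot: [-3.138, 0.007, -1.502]
force: [-3.8, 6.7, -0.7]
grip_width: 0.0113
```

```bash
python3 -c "
from h import *
avg(4); feel(4,.02); tot()"
```

```text
T each [10.02 10.24  8.2   8.78] mean 9.31
t 14.1667 adj 1.7656 r 0.0498 Ftan 4.55 Frad -5.24 Fz -0.96 Mz 0.212 q6 1.29
[-0.01, -0.1] -0.02 -0.01
[-0.05, -0.2] -0.04 -0.02
[-0.08, -0.29] -0.06 -0.02
[-0.11, -0.38] -0.08 -0.03
torque/0.05 = 8.78 yaw turn 1.795 w 0.011376153369547268
```

Call:
carry_out(
  commands=[1,-0.02,-0.1,0,0,0,0,1,-0.04,-0.17,0,0,0,-0.01,1,-0.05,-0.2,0,0,0,-0.02],
)

```text
time_s: 14.42
ee_pos: [0.6463, -0.0979, 0.1718]
eef_rot: [-3.138, 0.008, -1.523]
force: [-2.1, 7.1, -5.5]
grip_width: 0.0114
```

```bash
python3 -c "
from h import *
avg(3); feel(); st()"
```

```text
T each [10.29  7.77  9.07] mean 9.04
t 14.5167 adj 1.79 r 0.0498 Ftan 4.88 Frad -4.27 Fz -6.13 Mz 0.21 q6 1.31
{'time_s': 14.5167, 'qpos': [-0.2101, 0.5581, 1.2352, 0.0092, 1.3467, 1.3104], 'ee_pos': [0.6463, -0.0979, 0.1718], 'eef_rot': [-3.1377, 0.0082, -1.5225], 'force': [-2.5514, 5.966, -6.1316], 'grip_width': 0.0114}
```

Call:
carry_out(
  commands=[-0.1,0,0,0,0,0,0,-0.1,0,0,0,0,0,0,-0.1,0,0,0,0,0,0,-0.1,0,0,4,0,0,0,-0.1,0,0,7.8,0,0,0,-0.1,0,0,7.8,0,0,0.1,-0.1,-3.5,-0.4,7.8,0,0,0.2,-0.1,-7,-0.8,7.8,0,0,0.3,-0.1,-10.5,-1,7.8,0,0,0.3,-0.1,-11.7,-1,7.8,0,0,0.3,-0.1,-11.7,-1,7.8,0,0,0.3],
)

```text
time_s: 15.43
ee_pos: [0.5279, -0.1085, 0.2513]
eef_rot: [-3.136, 0.006, -1.224]
force: [1.0, 0.3, 1.0]
grip_width: 0.0516
```

Run:
```python
from h import *
st()
p,d=viewer.camera("wrist"); cv2.imwrite("pics/w3.png",p)
P=pts("wrist",np.ones_like(d,bool),d)
B=P[(abs(P[:,0]-.59)<.1)&(abs(P[:,1]+.08)<.08)]
for lo,hi in((.183,.205),(.14,.155)):
    Y=B[(B[:,2]>lo)&(B[:,2]<hi)]
    if len(Y): m=np.median(Y,0); print(lo,hi,len(Y),np.round(m,4),np.round(np.percentile(Y,[1,99],axis=0),4).tolist(), np.degrees(np.arctan2(m[1]-C[1],m[0]-C[0])))
```

```text
{'time_s': 15.4333, 'qpos': [-0.275, 0.2422, 1.4872, 0.0088, 1.411, 0.9476], 'ee_pos': [0.5279, -0.1085, 0.2513], 'eef_rot': [-3.1355, 0.0064, -1.2239], 'force': [0.9838, 0.3285, 0.9595], 'grip_width': 0.0516}
0.183 0.205 362 [ 0.6455 -0.0964  0.2012] [[0.6411, -0.1021, 0.184], [0.6522, -0.091, 0.203]] -16.636057306616525
0.14 0.155 171 [ 0.5308 -0.1093  0.152 ] [[0.5244, -0.1153, 0.1411], [0.5354, -0.1041, 0.154]] -158.51910638323898
```

View pics/w3.png

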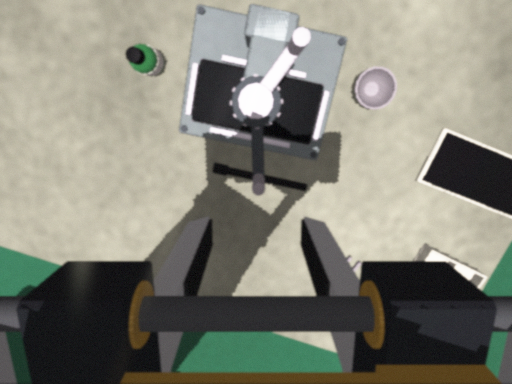

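Call:
carry_out(
  commands=[-0.1,0.15,-0.05,-4,0,0,0,-0.1,0.15,-0.05,-8,0,0,0,-0.1,0.15,-0.05,-12.8,0,0,0,-0.1,0.15,-0.05,-12.8,0,0,0,1,0.15,-0.05,-12.8,0,0,0,1,0.15,-0.05,-12.8,0,0,0,1,0.15,-0.05,-12.8,0,0,0,1,0.15,-0.05,-12.8,0,0,0,1,0.15,-0.05,-12.8,0,0,0,1,0.15,-0.05,-12.8,0,0,0,1,0.15,-0.05,-12.8,0,0,0],
  force=40,
)

```text
time_s: 16.4
ee_pos: [0.531, -0.1089, 0.124]
eef_rot: [-3.134, 0.006, -1.224]
force: [-0.8, 1.8, 4.9]
grip_width: 0.0113
```

```bash
cat >> h.py <<'E'
def ring():
    s=ctrl.get_obs(); o=s["ee_pos"][:2]-C; a=np.arctan2(o[1],o[0])%(2*np.pi); f=s["force"]
    print("ring",round(a-np.radians(159.6),3),"r",np.hypot(*o),"T/.075",round((o[0]*f[1]-o[1]*f[0]+s["moment"][2])/.075,2),"f",np.round(f,1)); return a
E
python3 - <<'E'
from h import *
a=ring(); st(); arc(.075,a,-np.linspace(.07,.7,10))
E
```

```text
ring 0.726 r 0.07291969656622038 T/.075 -1.34 f [-0.8  1.8  4.9]
{'time_s': 16.4, 'qpos': [-0.2743, 0.3615, 1.6383, 0.0098, 1.1393, 0.9453], 'ee_pos': [0.531, -0.1089, 0.124], 'eef_rot': [-3.1343, 0.0058, -1.2237], 'force': [-0.815, 1.8227, 4.8698], 'grip_width': 0.0113}
[-0.17, 0.5] -0.07 -0.0
[-0.31, 1.0] -0.14 -0.0
[-0.41, 1.52] -0.21 -0.0
[-0.48, 2.04] -0.28 -0.0
[-0.51, 2.56] -0.35 -0.0
[-0.5, 3.09] -0.42 -0.0
[-0.45, 3.61] -0.49 -0.0
[-0.37, 4.13] -0.56 -0.0
[-0.26, 4.64] -0.63 -0.0
[-0.1, 5.14] -0.7 -0.0
```

Call:
carry_out(
  commands=[1,-0.17,0.5,0,0,0,-0.07,1,-0.31,1.0,0,0,0,-0.14,1,-0.41,1.52,0,0,0,-0.21,1,-0.48,2.04,0,0,0,-0.28,1,-0.51,2.56,0,0,0,-0.35,1,-0.5,3.09,0,0,0,-0.42,1,-0.45,3.61,0,0,0,-0.49,1,-0.37,4.13,0,0,0,-0.56,1,-0.26,4.64,0,0,0,-0.63,1,-0.1,5.14,0,0,0,-0.7,1,-0.1,5.14,0,0,0,-0.7],
)

```text
time_s: 17.32
ee_pos: [0.5298, -0.0579, 0.1241]
eef_rot: [-3.135, 0.004, -1.928]
force: [-1.0, -3.1, -1.1]
grip_width: 0.0112
```

Run:
```python
from h import *
a=ring(); st(); arc(.075,a,-np.linspace(.03,.12,4))
```

```text
ring 0.014 r 0.07345222255128117 T/.075 2.85 f [-1.  -3.1 -1.1]
{'time_s': 17.3167, 'qpos': [-0.1789, 0.3399, 1.6679, 0.0031, 1.1262, 1.7478], 'ee_pos': [0.5298, -0.0579, 0.1241], 'eef_rot': [-3.1346, 0.0041, -1.928], 'force': [-1.0407, -3.1435, -1.0745], 'grip_width': 0.0112}
[0.08, 0.21] -0.03 -0.0
[0.16, 0.42] -0.06 -0.0
[0.25, 0.62] -0.09 -0.0
[0.35, 0.83] -0.12 -0.0
```

Call:
carry_out(
  commands=[1,0.04,0.1,0,0,0,-0.01,1,0.08,0.21,0,0,0,-0.02,1,0.12,0.3,0,0,0,-0.03,1,0.14,0.36,0,0,0,-0.04],
)

```text
time_s: 17.65
ee_pos: [0.5307, -0.0555, 0.1241]
eef_rot: [-3.135, 0.002, -1.969]
force: [-3.8, -9.8, -0.5]
grip_width: 0.011
```

Run:
```python
from h import *
a=ring(); st()
```

```text
ring -0.021 r 0.07345759689542841 T/.075 10.68 f [-3.8 -9.8 -0.5]
{'time_s': 17.65, 'qpos': [-0.1729, 0.3418, 1.6653, 0.0001, 1.1276, 1.7959], 'ee_pos': [0.5307, -0.0555, 0.1241], 'eef_rot': [-3.1349, 0.0016, -1.9688], 'force': [-3.7802, -9.8145, -0.4522], 'grip_width': 0.011}
```

Call:
carry_out(
  commands=[1,0.08,0.2,0,0,0,0,1,0.12,0.3,0,0,0,0,1,0.14,0.36,0,0,0,0],
)

```text
time_s: 17.9
ee_pos: [0.531, -0.0547, 0.124]
eef_rot: [-3.136, -0.004, -1.969]
force: [-10.8, -25.3, 2.7]
grip_width: 0.0112
```

Run:
```python
from h import *
a=ring(); st()
```

```text
ring -0.032 r 0.0734648441099563 T/.075 27.13 f [-10.8 -25.3   2.7]
{'time_s': 17.9, 'qpos': [-0.1686, 0.3436, 1.6629, -0.0059, 1.1303, 1.8031], 'ee_pos': [0.531, -0.0547, 0.124], 'eef_rot': [-3.1357, -0.0041, -1.9692], 'force': [-10.7532, -25.2937, 2.7064], 'grip_width': 0.0112}
```

Firm stop felt (27 N). Release, lift clear, and check.

Call:
carry_out(
  commands=[1,-0.03,-0.06,0,0,0,0,-0.1,-0.03,-0.06,0,0,0,0,-0.1,-0.03,-0.06,0,0,0,0,-0.1,-0.03,-0.06,0,0,0,0,-0.1,-0.03,-0.06,4,0,0,0,-0.1,-0.03,-0.06,8,0,0,0,-0.1,-0.03,-0.06,12,0,0,0,-0.1,0,0,16,0,0,0,-0.1,0,0,19,0,0,0,-0.1,0,0,19,0,0,0],
)

```text
time_s: 18.73
ee_pos: [0.5323, -0.0545, 0.3207]
eef_rot: [-3.126, -0.002, -1.969]
force: [-0.2, 0.4, 0.7]
grip_width: 0.0515
```

Run:
```python
from h import *
st()
p,d=viewer.camera("wrist"); cv2.imwrite("pics/w4.png",p)
P=pts("wrist",np.ones_like(d,bool),d)
B=P[(abs(P[:,0]-.59)<.1)&(abs(P[:,1]+.08)<.08)]
for lo,hi in((.183,.205),(.14,.155)):
    Y=B[(B[:,2]>lo)&(B[:,2]<hi)]
    m=np.median(Y,0); print(lo,len(Y),np.round(m,4), np.degrees(np.arctan2(m[1]-C[1],m[0]-C[0])))
```

```text
{'time_s': 18.7333, 'qpos': [-0.168, 0.1967, 1.3853, -0.0051, 1.5449, 1.8008], 'ee_pos': [0.5323, -0.0545, 0.3207], 'eef_rot': [-3.1261, -0.0016, -1.9687], 'force': [-0.2103, 0.4452, 0.7008], 'grip_width': 0.0515}
0.183 187 [ 0.6434 -0.0964  0.1973] -17.385796259288497
0.14 126 [ 0.5281 -0.0573  0.1489] 160.41286376581186
```

View pics/w4.png

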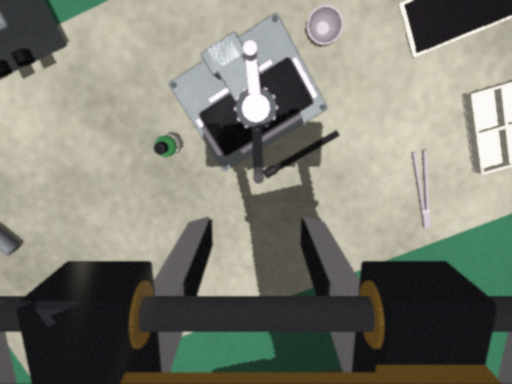

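The ring pin (258,175) is back at 160.4° (tight is 159.6°). The crank pin (250,48) has stayed where I left it, and the other things on the bench haven't moved.

```bash
python3 -c "
from h import *
print(ticket.hand_in())"
```

```text
the job is handed in; nothing more can be done
None
```

The job is done and handed in at about 19 s. The press is on the phone at roughly 40 N by my estimate, and the lock ring is back fully tight.

- **Loosening:** I swung the lock ring to about 0.70–0.73 rad, so it was slack for all of the screwing.
- **Pressing:** I screwed the adjuster down and felt it touch at about 1.43 rad. I backed off once to about 1.25 rad and came down again to check that. I left it at about 1.79 rad, roughly 20° past touch.
- **Tightening:** I swung the ring back until I felt the firm stop, with 27 N at the pin. Then I released it and lifted clear.

**Last checks:**
- **Ring:** its pin is at 160.4° in the image, against my 159.6° for fully tight, so within about 0.02 rad.
- **Crank:** it stayed where I left it, 1.76–1.78 rad by camera.
- **Surroundings:** the gripper was touching nothing, and the bystanders in view looked unmoved. The screwdriver was only partly in view at the end.

**What disagreed:**
- **Press force:** the force readings were noisy and gave touch anywhere from about 1.39 to 1.48 rad. The turning force at the end was 9–10 N at the pin, a little under the 11 N expected at 40 N. The press could be anywhere from about 30 to 48 N, still well under 100 N.
- **Glass height:** a rough reading from the scene camera put the touch earlier, at about 1.06 rad. I set it aside because the forces I felt did not fit it.

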